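# Weigh the sauce bottle on the pan balance

### The arm

A 7-joint arm with a two-finger parallel gripper is mounted at the origin on a cart in front of the work surface, level with it; the furniture and walls round the work are solid. World frame = base frame: x ahead of the robot, y to its left, z up, the work surface at z = 0. Lengths are in m, angles in rad, forces in N, time in s.
With the tool pointing down it reaches from about 0.425 to 0.875 m from the base axis. Payload 4.7 kg.
Tool frame: the origin (TCP) lies on the centre line of the jaws, within the pads' length; the fingertips stand 14 mm ahead of it and the grasp point (between the pads) lies 5 mm behind it; z points along the fingers, y is the line along which they close (so a half turn about z gives the same grasp; the last joint's range is limited). The gripper opens to 87 mm and grips with 3 to 60 N. Pads are 19 mm wide; open, the fingers measure 117 mm over their backs; the gripper's body (75 mm by 190 mm) begins 51 mm behind the grasp point.
Start: joints at [-1.279, 0.321, -0.07, 1.45, 0.023, 1.371, -0.057], TCP at [0.178, 0.625, 0.237] pointing down, gripper open.
Joint ranges: [-2.86, 2.86], [-0.3, 2.09], [-1.38, 1.24], [0.06, 2.45], [-1.56, 4.7], [0.09, 2.05], [-2.69, 2.69]. Speed limits (rad/s): [2.57, 2.57, 3.14, 3.14, 3.14, 3.14, 3.14].

### API

Orientations are given as a rotation vector (axis times angle).
In Python, from bench import * gives the robot as it stands.
- The arm moves only by the shell command python3 -m jog 'ROWS' [FORCE]. ROWS is JSON, a list of rows, each an object of numbers: "claw": the finger opening in mm, from 0 to 87; "dx", "dy", "dz": the shift along the tool's x, y, z in mm; "spin": the turn about the tool's z in degrees. In form: [{"claw": .., "dx": .., "dy": .., "dz": .., "spin": ..}, ...]. A call has 1 to 20 rows; each row is the pose to reach, as a shift and turn from the pose commanded when the call began, along the tool's axes at that moment; what a row does not reach only later rows make up. A row lasts 1/12 s, in which the tool goes at most 41.7 mm and 7.16 degrees, less where a joint would pass 70% of its speed; a pose out of reach is approached as far as the arm can. A call with a gripper value outside its range is refused whole. The fingers move at their own pace and stop on an object; FORCE is the grip in N (left out, the last holds). Time passes only in rows, so rows that repeat a pose let the fingers close. It gives the time, the measured TCP pose, the force, the opening and the grip force at its end, in the units of the state.
- get_state(): the state, without advancing time (a new reading comes with each control period).
- get_image(name): name is "scene" or "side" or "wrist"; returns a dict with "frame" (400x640x3 uint8, red, green, blue), "depth" (400x640 float32, m along the optical axis (not along the pixel's ray), 0 where there is no reading), "K" (3x3 intrinsics, pixels), "distortion" ([k1, k2, p1, p2, k3] as OpenCV has them; the pictures are not rectified), "T" (4x4, takes a point from camera to world coordinates); the wrist camera has in their place "mount" (4x4, takes a point from camera to tool coordinates, whose origin is the TCP and whose axes are the flange's). Camera axes: x right, y down, z forward; pixel columns grow to the right and rows downward; lengths in m; the calibration is good to about 2 mm. A picture is of the moment at which its call begins: read the wrist's pose just before it.
- close_job(): hands the job in; it is judged then, once.
The state is a dict: "time": time; "joint_positions": joint angles; "qd": joint speeds; "joint_torque": joint torques, N m; "position": TCP position; "tool_rot": TCP orientation; "ft_force": force on the tool from outside, world axes, zero at the start; "torque": the same for the moment, N m; "grip_width": opening from 0.0 (shut) to 1.0 (fully open); "grip_force": force on a finger pad.
Only numpy, scipy, OpenCV 4.12 (cv2) and the standard library are available. Lean on these libraries where they do the work, as an engineer would, in place of code of your own. Each camera call takes 0.05 s, during which the arm holds its last target. There are 200 camera calls.

### The job

The filled white squeeze bottle, which weighs 300 g, stands on one pan of the kitchen balance. Stand the 100 g and the 200 g weight (the smallest and the middle one of the three steel weights on the worktop) upright side by side in the empty pan, so that the beam comes to rest level.

Things in the scene. Friction and masses are not known exactly. Their poses are not given: they have to be found in the camera images.
- weight_100: Smallest of three plain steel weights (100 g): round foot of diameter 28 mm, 13 mm high, and on it a straight round grip knob of diameter 18 mm, from 13 to 31 mm above the underside. Origin: centre of the underside; z up. The three weights stand upright on the worktop in a rough row in front of the tall rice cooker, in any order, 60 to 115 mm from centre to centre.
- weight_200: Middle one of the three steel weights (200 g): round foot of diameter 36 mm, 19 mm high, straight round knob of diameter 20 mm from 19 to 39 mm above the underside. Origin: centre of the underside; z up. The third weight, not needed, is the largest (500 g): foot of diameter 50 mm, knob of diameter 26 mm, 50 mm high in all.
- weights_pan (a point): Centre of the inner floor of the balance's empty pan: a level dish, floor 118 mm across, rim 140 mm across and 7 mm higher. Floor 102 mm above the worktop at the start, 85 mm when level. Its y axis points along the beam away from the other pan, whose centre is 240 mm off and holds the bottle (54 mm wide, 198 mm tall). Midway stands a dial plate, top 137 mm above the worktop.
- beam (a joint): Tilt of the beam, rad: 0 level, +0.14 (start) the stop with the empty pan up, -0.14 the other stop. With 200 g or less in the empty pan it stays at +0.14; with 300 g it swings level in about a second. Where in the pan a weight stands makes no difference. A push of 2 to 3 N moves the empty pan down, 0.5 N when it holds the 200 g weight.
Things that resemble listed ones, but are neither listed nor needed, are in the scene too. Leave any brown look-alike of the weight_100 alone.

How it is judged:
At the end, for the whole second after the job is handed in: Both the 100 g and the 200 g weight stand upright (within 10 degrees) and at rest on the floor of the pan that was empty (centre within 55 mm of the pan's centre, flat on its floor), and the beam is at rest within 0.04 rad (2.3 degrees) of level (horizontal distance between each of weight_100, weight_200 and weights_pan below 0.055 m and z of weight_100 in the frame of weights_pan between -0.006 and 0.008 m and angle between each of weight_100, weight_200's own z axis and vertical below 0.18 rad and linear speed of each of weight_100, weight_200 below 0.03 m/s and z of weight_200 in the frame of weights_pan between -0.006 and 0.008 m and value of joint beam between -0.04 and 0.04 rad and velocity of joint beam between -0.06 and 0.06 rad/s); the robot touches nothing.
It also fails if it takes over 61 s, if anything falls off the work surface, if the arm or the gripper's body presses on something with over 40 N, if the wrist force passes 120 N, or if a joint passes its speed limit or range.

## Working session

There is one attempt and no reset: what is moved stays moved. The work goes in short steps, Python scripts to look and compute and a shell command to move; the robot and the scene stay as the last step left them, time stands still between calls to the robot, and variables do not carry over. Pictures are saved under pics/ and viewed, at most 10 in all, crops included, and the job is handed in when it is done.

```bash
mkdir -p pics
cat > h.py <<'E'
from bench import *
import numpy as np, cv2
from scipy.spatial.transform import Rotation as R
def cam(n):
    s=get_state(); d=get_image(n)
    if n=="wrist":
        W=np.eye(4); W[:3,:3]=R.from_rotvec(s["tool_rot"]).as_matrix(); W[:3,3]=s["position"]
        d["T"]=W@d["mount"]
    return d,s
def save(d,f): cv2.imwrite("pics/"+f,d["frame"][:,:,::-1])
def ray(d,u,v):
    p=cv2.undistortPoints(np.array([[[u,v]]],float),np.array(d["K"]),np.array(d["distortion"]))[0,0]
    T=np.array(d["T"]); return T[:3,3],T[:3,:3]@np.array([p[0],p[1],1.])
def onplane(d,u,v,z):
    o,r=ray(d,u,v); return o+r*(z-o[2])/r[2]
def dep(d,u,v):
    o,r=ray(d,u,v); return o+r*d["depth"][int(v),int(u)]
def proj(d,P):
    Ti=np.linalg.inv(np.array(d["T"])); r,_=cv2.Rodrigues(Ti[:3,:3])
    return cv2.projectPoints(np.array([P],float),r,Ti[:3,3],np.array(d["K"]),np.array(d["distortion"]))[0][0,0]
E
python3 - <<'E'
from h import *
ims=[]
for n in ("scene","side","wrist"):
    d,s=cam(n); save(d,n+"0.png"); np.save(n+"0.npy",d,allow_pickle=True)
    print(n,np.round(d["T"],3).tolist())
print(s)
E
```

```text
scene [[0.668, -0.445, 0.596, -0.064], [-0.744, -0.393, 0.54, -0.704], [-0.006, -0.805, -0.594, 0.593], [0.0, 0.0, 0.0, 1.0]]
side [[0.997, -0.032, 0.066, 0.383], [-0.071, -0.648, 0.758, -0.932], [0.019, -0.761, -0.649, 0.697], [0.0, 0.0, 0.0, 1.0]]
wrist [[0.274, 0.922, 0.273, 0.103], [0.962, -0.262, -0.079, 0.647], [-0.001, 0.284, -0.959, 0.383], [0.0, 0.0, 0.0, 1.0]]
{'time': 0.1, 'joint_positions': array([-1.27890646,  0.32172904, -0.07009881,  1.45155538,  0.02258327,
        1.37077576, -0.05687325]), 'qd': array([ 0.00091958, -0.00207499, -0.00036024, -0.00407515,  0.00166738,
       -0.00082289, -0.00067801]), 'joint_torque': array([-5.56175837e-04, -4.92569304e+01, -4.05974854e-01, -3.13399279e+01,
       -6.41249889e-02,  3.95427074e-02,  6.79704817e-05]), 'position': array([0.1781536 , 0.62462542, 0.23558264]), 'tool_rot': array([-4.34826506e-01, -3.11119079e+00,  2.62753287e-03]), 'ft_force': array([ 0.08486749,  1.10306593, -0.62742314]), 'torque': array([ 0.02459672,  0.01256058, -0.00866243]), 'grip_force': 0.0, 'grip_width': 0.998098693605235}
```

View pics/scene0.png

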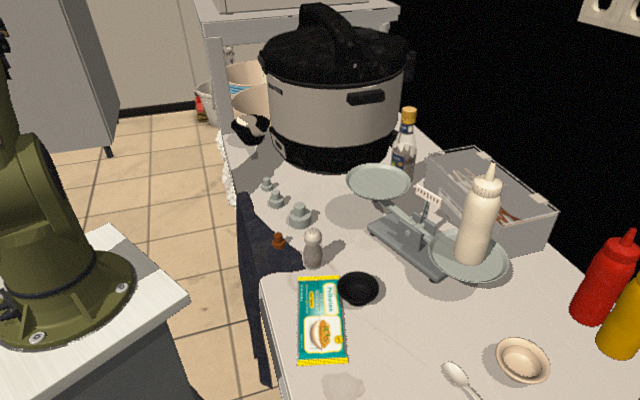

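View pics/side0.png

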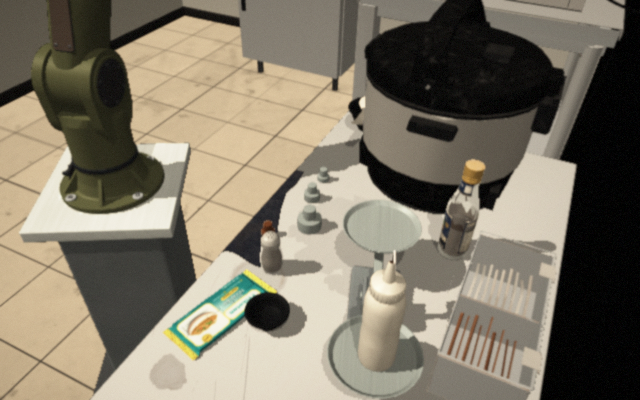

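The scene view shows the 100 g weight at about (266,184), the 200 g at (276,200), the 500 g at (300,214), the brown look-alike at (278,240) and the empty pan at (379,182). In the side view they are at (323,174), (312,192), (309,218) and the pan at (382,227).

Run:
```python
from h import *
S={n:np.load(n+"0.npy",allow_pickle=True).item() for n in("scene","side")}
def tri(a,b):
    A=np.zeros((3,3));c=np.zeros(3);rs=[]
    for n,p in (("scene",a),("side",b)):
        o,r=ray(S[n],*p); r=r/np.linalg.norm(r); M=np.eye(3)-np.outer(r,r);A+=M;c+=M@o;rs.append((M,o))
    x=np.linalg.solve(A,c); return np.round(x,4),[round(float(np.linalg.norm(M@(x-o))),4) for M,o in rs]
for nm,a,b in (("100 top",(266,179),(323,169)),("200top",(275,193),(311.5,185)),("500top",(299,204),(309,208)),("pan",(379,182),(382,227)),("brown",(278,234),(268,223))):
    print(nm,tri(a,b),dep(S["scene"],*a).round(3),dep(S["side"],*b).round(3))
# pan rim: ellipse fit from depth height mask
for n in S:
    d=S[n];v,u=np.mgrid[0:400,0:640]
    p=cv2.undistortPoints(np.stack([u,v],-1).reshape(-1,1,2).astype(float),d["K"],d["distortion"]).reshape(400,640,2)
    P=np.concatenate([p,np.ones((400,640,1))],-1)*d["depth"][...,None]
    T=np.array(d["T"]);W=P@T[:3,:3].T+T[:3,3]
    m=(W[...,2]>.09)&(W[...,2]<.125)&(d["depth"]>0)
    k,l,st,c=cv2.connectedComponentsWithStats(m.astype(np.uint8))
    for i in range(1,k):
        if st[i,4]>400:
            q=W[l==i]; print(n,st[i],c[i].round(),q.min(0).round(3),q.max(0).round(3),np.median(q,0).round(3))
    # cooker points
    m=(W[...,2]>.03)&(W[...,2]<.3)&(W[...,1]>-.1)&(W[...,0]<.9)&(W[...,0]>.3)
    for zl in np.arange(.03,.3,.03):
        q=W[m&(W[...,2]>zl)&(W[...,2]<zl+.03)&(W[...,1]>.1)]
        if len(q):print(n,zl.round(2),q.min(0).round(3),q.max(0).round(3),len(q))
```

```text
100 top (array([ 0.4734, -0.0128,  0.0296]), [0.0, 0.0]) [ 0.469 -0.018  0.034] [ 0.473 -0.013  0.029]
200top (array([ 0.443 , -0.0795,  0.0352]), [0.0009, 0.0009]) [ 0.437 -0.087  0.04 ] [ 0.443 -0.085  0.04 ]
500top (array([ 0.4322, -0.1724,  0.0521]), [0.0012, 0.0012]) [ 0.433 -0.171  0.052] [ 0.432 -0.173  0.051]
pan (array([ 0.5526, -0.2956,  0.1059]), [0.0003, 0.0003]) [ 0.554 -0.295  0.104] [ 0.553 -0.293  0.104]
brown (array([ 0.3498, -0.191 ,  0.0309]), [0.0, 0.0]) [ 0.348 -0.193  0.034] [ 0.35  -0.191  0.03 ]
scene [  2   0  80  26 645] [42. 17.] [0.479 1.696 0.09 ] [0.973 2.175 0.125] [0.622 1.782 0.107]
scene [ 408   76  225  162 3473] [530. 164.] [ 0.706 -0.722  0.09 ] [1.128 0.003 0.125] [ 0.823 -0.521  0.108]
scene [ 269  117  129   35 1345] [330. 140.] [ 0.554 -0.184  0.09 ] [0.819 0.102 0.125] [ 0.599 -0.114  0.11 ]
scene [ 424  145  136   87 1607] [494. 188.] [ 0.579 -0.613  0.09 ] [ 0.833 -0.306  0.111] [ 0.705 -0.487  0.098]
scene [ 345  163   66   37 1896] [377. 181.] [ 0.482 -0.36   0.101] [ 0.623 -0.221  0.113] [ 0.555 -0.289  0.104]
scene [455 231  35  28 504]
[... 1359 characters left out ...]
 436  233  121  162 2475] [513. 325.] [ 0.586 -0.613  0.09 ] [ 0.832 -0.31   0.108] [ 0.712 -0.55   0.101]
side [358 333  41  32 573] [376. 353.] [ 0.48  -0.557  0.09 ] [ 0.532 -0.524  0.125] [ 0.5   -0.551  0.108]
side 0.03 [0.557 0.172 0.03 ] [0.612 0.325 0.06 ] 225
side 0.06 [0.555 0.101 0.06 ] [0.613 0.324 0.09 ] 325
side 0.09 [0.581 0.297 0.09 ] [0.613 0.326 0.12 ] 133
side 0.12 [0.581 0.299 0.12 ] [0.609 0.326 0.15 ] 128
side 0.15 [0.58  0.302 0.15 ] [0.603 0.326 0.18 ] 107
side 0.18 [0.58  0.296 0.18 ] [0.64  0.337 0.21 ] 164
side 0.21 [0.58  0.296 0.21 ] [0.641 0.34  0.24 ] 265
side 0.24 [0.581 0.253 0.24 ] [0.739 0.34  0.27 ] 492
side 0.27 [0.577 0.101 0.27 ] [0.899 0.326 0.3  ] 984
```

View pics/wrist0.png

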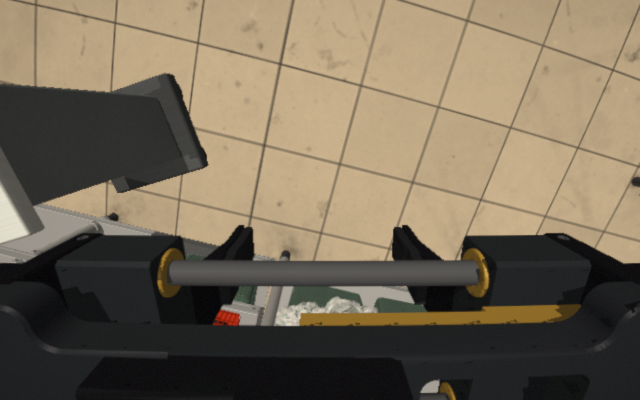

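The wrist view shows only the floor and the base's cart, so it gives nothing on the weights. Before moving I map the obstacles near the swing path and work out the tool axes.

Run:
```python
from h import *
s=get_state();print(R.from_rotvec(s["tool_rot"]).as_matrix().round(3).tolist())
Q=[]
for n in("scene","side"):
    d=np.load(n+"0.npy",allow_pickle=True).item();v,u=np.mgrid[0:400,0:640]
    p=cv2.undistortPoints(np.stack([u,v],-1).reshape(-1,1,2).astype(float),d["K"],d["distortion"]).reshape(400,640,2)
    P=np.concatenate([p,np.ones((400,640,1))],-1)*d["depth"][...,None]
    T=np.array(d["T"]);W=P@T[:3,:3].T+T[:3,3]; Q.append(W[d["depth"]>0])
Q=np.concatenate(Q);r=np.hypot(Q[:,0],Q[:,1])
print("min x with z>zl (rows y bins), cols z 0.02-.08,.08-.16,.16-.24,.24-.32,.32-.5; r>.3")
for y in np.arange(-.35,.8,.05):
    o=[]
    for a,b in((.06,.1),(.1,.16),(.16,.24),(.24,.32),(.32,.5)):
        q=Q[(Q[:,1]>y)&(Q[:,1]<y+.05)&(Q[:,2]>a)&(Q[:,2]<b)&(r>.3)&(Q[:,0]>0.05)]
        o.append(round(float(np.percentile(q[:,0],1)),3) if len(q)>5 else None)
    print(y.round(2),o)
```

```text
[[-0.962, 0.274, -0.0], [0.274, 0.962, -0.001], [-0.0, -0.001, -1.0]]
min x with z>zl (rows y bins), cols z 0.02-.08,.08-.16,.16-.24,.24-.32,.32-.5; r>.3
-0.35 [0.35, 0.49, 0.92, 0.92, 0.92]
-0.3 [0.34, 0.488, 0.691, 0.949, 0.948]
-0.25 [0.534, 0.504, 0.663, 0.666, 0.978]
-0.2 [0.648, 0.635, 0.611, 0.618, 0.657]
-0.15 [0.595, 0.585, 0.585, 0.583, 0.615]
-0.1 [0.571, 0.563, 0.563, 0.56, 0.627]
-0.05 [0.556, 0.558, 0.556, 0.554, 0.651]
-0.0 [0.554, 0.559, 0.556, 0.556, 0.68]
0.05 [0.546, 0.571, 0.569, 0.561, 0.711]
0.1 [0.552, 0.602, 1.182, 0.608, 0.756]
0.15 [0.558, 1.21, 1.209, 0.7, 0.801]
0.2 [0.555, 1.239, 1.239, 0.7, 0.707]
0.25 [0.576, 0.606, 0.608, 0.612, 0.62]
0.3 [0.581, 0.581, 0.579, 0.578, 0.581]
0.35 [0.6, 0.598, 0.596, 0.594, 0.604]
0.4 [1.354, 1.354, 1.353, 0.631, 0.625]
0.45 [1.383, 1.382, 1.382, 0.651, 0.663]
0.5 [1.422, None, 1.412, 0.17, 0.18]
0.55 [None, None, 0.165, 0.168, 0.713]
0.6 [None, None, 1.469, 0.206, None]
0.65 [1.404, None, 0.192, 0.191, 0.225]
0.7 [None, None, None, None, None]
0.75 [0.971, None, None, None, None]
```

```bash
python3 -m jog '[{"claw":60,"dx":-184,"dy":-168,"dz":0,"spin":-8},{"claw":60,"dx":-184,"dy":-168,"dz":0,"spin":-8},{"claw":60,"dx":-184,"dy":-168,"dz":0,"spin":-8},{"claw":60,"dx":-184,"dy":-168,"dz":0,"spin":-8},{"claw":60,"dx":-184,"dy":-168,"dz":0,"spin":-8},{"claw":60,"dx":-184,"dy":-168,"dz":0,"spin":-8},{"claw":60,"dx":-368,"dy":-337,"dz":0,"spin":-16},{"claw":60,"dx":-368,"dy":-337,"dz":0,"spin":-16},{"claw":60,"dx":-368,"dy":-337,"dz":0,"spin":-16},{"claw":60,"dx":-368,"dy":-337,"dz":0,"spin":-16},{"claw":60,"dx":-368,"dy":-337,"dz":0,"spin":-16},{"claw":60,"dx":-368,"dy":-337,"dz":0,"spin":-16},{"claw":60,"dx":-368,"dy":-337,"dz":0,"spin":-16},{"claw":60,"dx":-368,"dy":-337,"dz":0,"spin":-16}]'
```

```text
time: 1.32
position: [0.4411, 0.197, 0.2366]
tool_rot: [0.008, 3.141, -0.0]
ft_force: [0.2, 1.2, 0.8]
grip_width: 0.689
grip_force: 0.0
```

```bash
python3 -m jog '[{"claw":45,"dx":0,"dy":-282,"dz":0},{"claw":45,"dx":0,"dy":-282,"dz":0},{"claw":45,"dx":0,"dy":-282,"dz":0},{"claw":45,"dx":0,"dy":-282,"dz":0},{"claw":45,"dx":0,"dy":-282,"dz":0},{"claw":45,"dx":0,"dy":-282,"dz":65},{"claw":45,"dx":0,"dy":-282,"dz":65},{"claw":45,"dx":0,"dy":-282,"dz":65},{"claw":45,"dx":0,"dy":-282,"dz":65},{"claw":45,"dx":0,"dy":-282,"dz":65}]'
python3 - <<'E'
from h import *
d,s=cam("wrist");save(d,"wrist1.png");np.save("wrist1.npy",d,allow_pickle=True)
print(s["position"],s["tool_rot"],s["ft_force"])
for P in((.472,-.014,.031),(.441,-.082,.039),(.432,-.172,.05)): print(proj(d,P))
E
```

```text
$[0]: bad value
```

```bash
python3 -m jog '[{"claw":45,"dx":0,"dy":-282,"dz":0,"spin":0},{"claw":45,"dx":0,"dy":-282,"dz":0,"spin":0},{"claw":45,"dx":0,"dy":-282,"dz":0,"spin":0},{"claw":45,"dx":0,"dy":-282,"dz":0,"spin":0},{"claw":45,"dx":0,"dy":-282,"dz":0,"spin":0},{"claw":45,"dx":0,"dy":-282,"dz":65,"spin":0},{"claw":45,"dx":0,"dy":-282,"dz":65,"spin":0},{"claw":45,"dx":0,"dy":-282,"dz":65,"spin":0},{"claw":45,"dx":0,"dy":-282,"dz":65,"spin":0},{"claw":45,"dx":0,"dy":-282,"dz":65,"spin":0}]'
python3 - <<'E'
from h import *
d,s=cam("wrist");save(d,"wrist1.png");np.save("wrist1.npy",d,allow_pickle=True)
print(s["position"],s["tool_rot"],s["ft_force"])
for P in((.472,-.014,.031),(.441,-.082,.039),(.432,-.172,.05)): print(proj(d,P))
E
```

```text
time: 2.15
position: [0.4401, -0.0804, 0.1714]
tool_rot: [0.003, -3.141, -0.001]
ft_force: [-0.6, -0.5, 0.8]
grip_width: 0.514
grip_force: 0.0
[ 0.44007413 -0.0804096   0.17142093] [ 3.41209170e-03 -3.14070052e+00 -1.10118200e-03] [-0.63458212 -0.52167945  0.83338423]
[382.97040682 217.48052798]
[320.30440839 191.85471224]
[228.7154314  185.89068044]
```

View pics/wrist1.png

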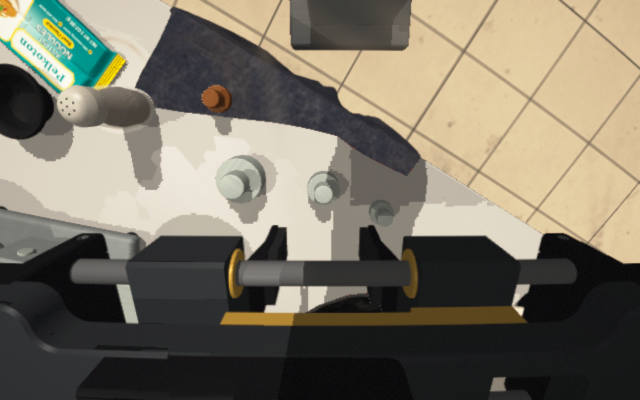

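The wrist view shows the 200 g weight at about (322,190), the 100 g at (383,213), the 500 g at (238,180) and the brown one at (215,98). All three are close to their predicted pixels. I refine the knob centres from the depth.

```bash
cat >> h.py <<'E'
def cloud(d):
    v,u=np.mgrid[0:400,0:640]
    p=cv2.undistortPoints(np.stack([u,v],-1).reshape(-1,1,2).astype(float),np.array(d["K"]),np.array(d["distortion"])).reshape(400,640,2)
    P=np.concatenate([p,np.ones((400,640,1))],-1)*d["depth"][...,None]
    T=np.array(d["T"]);return P@T[:3,:3].T+T[:3,3]
def top(d,xy,rad=.025):
    W=cloud(d);m=(np.hypot(W[...,0]-xy[0],W[...,1]-xy[1])<rad)&(W[...,2]>.01)&(W[...,2]<.2)
    zt=np.percentile(W[m][:,2],97);k=m&(W[...,2]>zt-.005)
    (c,r)=cv2.minEnclosingCircle(W[k][:,:2].astype(np.float32))
    v,u=np.nonzero(k)
    return "top z %.4f"%np.median(W[k][:,2]),"centre",W[k].mean(0).round(4),"circ",np.round(c,4),round(r,4),"n",k.sum(),"px",(u.mean().round(1),v.mean().round(1))
E
python3 - <<'E'
from h import *
d=np.load("wrist1.npy",allow_pickle=True).item()
for P in((.472,-.014),(.441,-.082),(.432,-.172)): print(*top(d,P))
S=[np.load(n+"0.npy",allow_pickle=True).item() for n in("scene","side")]
for e in S:
  for P in((.472,-.014),(.441,-.082)): print(*top(e,P))
I=cv2.resize(d["frame"][130:250,180:440,::-1],None,fx=3,fy=3,interpolation=cv2.INTER_CUBIC);cv2.imwrite("pics/c1.png",I)
E
```

```text
top z 0.0306 centre [ 0.4734 -0.0121  0.0305] circ [ 0.4739 -0.012 ] 0.0089 n 208 px (np.float64(384.5), np.float64(218.5))
top z 0.1954 centre [ 0.435  -0.1023  0.1952] circ [ 0.4372 -0.0809] 0.0247 n 61 px (np.float64(276.8), np.float64(265.7))
top z 0.0496 centre [ 0.4321 -0.1693  0.0495] circ [ 0.4326 -0.1696] 0.0129 n 504 px (np.float64(231.6), np.float64(185.9))
top z 0.0321 centre [ 0.4726 -0.0146  0.0319] circ [ 0.4736 -0.0146] 0.0091 n 28 px (np.float64(266.1), np.float64(178.6))
top z 0.0404 centre [ 0.4417 -0.0818  0.04  ] circ [ 0.4436 -0.0814] 0.0113 n 43 px (np.float64(275.0), np.float64(191.6))
top z 0.0309 centre [ 0.4739 -0.0136  0.0308] circ [ 0.4744 -0.0142] 0.0107 n 34 px (np.float64(323.3), np.float64(168.7))
top z 0.0391 centre [ 0.4437 -0.0819  0.0389] circ [ 0.4437 -0.081 ] 0.0101 n 50 px (np.float64(311.9), np.float64(184.7))
```

View pics/c1.png

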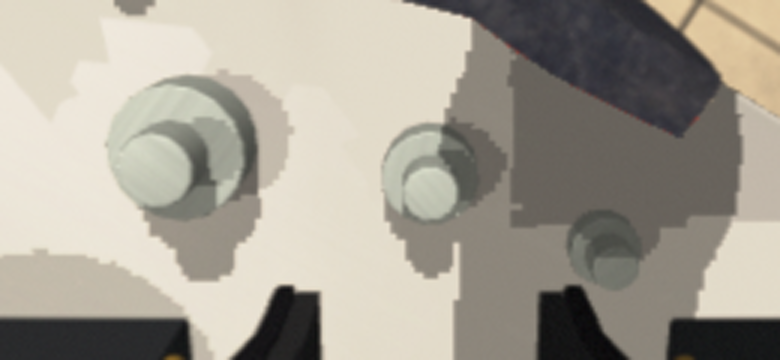

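The crop shows the 200 g knob top at (431,192), which is full-image (324,194), about (0.443, -0.079). I descend onto it and stop with the tips just above its foot.

```bash
python3 -m jog '[{"claw":45,"dx":-3,"dy":1,"dz":40,"spin":0},{"claw":45,"dx":-3,"dy":1,"dz":80,"spin":0},{"claw":45,"dx":-3,"dy":1,"dz":105,"spin":0},{"claw":45,"dx":-3,"dy":1,"dz":120,"spin":0},{"claw":45,"dx":-3,"dy":1,"dz":130,"spin":0},{"claw":45,"dx":-3,"dy":1,"dz":135,"spin":0},{"claw":45,"dx":-3,"dy":1,"dz":135,"spin":0},{"claw":45,"dx":-3,"dy":1,"dz":135,"spin":0},{"claw":10,"dx":-3,"dy":1,"dz":135,"spin":0},{"claw":10,"dx":-3,"dy":1,"dz":135,"spin":0},{"claw":10,"dx":-3,"dy":1,"dz":135,"spin":0},{"claw":10,"dx":-3,"dy":1,"dz":135,"spin":0},{"claw":10,"dx":-3,"dy":1,"dz":135,"spin":0},{"claw":10,"dx":-3,"dy":1,"dz":135,"spin":0}]' 30
```

```text
time: 3.37
position: [0.4435, -0.0806, 0.0368]
tool_rot: [-0.002, 3.141, 0.001]
ft_force: [-0.2, 1.4, 1.7]
grip_width: 0.22
grip_force: 30.0
```

```bash
python3 -m jog '[{"claw":10,"dx":0,"dy":0,"dz":-20,"spin":0},{"claw":10,"dx":0,"dy":0,"dz":-60,"spin":0},{"claw":10,"dx":0,"dy":0,"dz":-100,"spin":0},{"claw":10,"dx":0,"dy":0,"dz":-135,"spin":0},{"claw":10,"dx":0,"dy":-30,"dz":-160,"spin":0},{"claw":10,"dx":0,"dy":-65,"dz":-170,"spin":0},{"claw":10,"dx":0,"dy":-100,"dz":-170,"spin":0},{"claw":10,"dx":0,"dy":-135,"dz":-170,"spin":0},{"claw":10,"dx":0,"dy":-170,"dz":-170,"spin":0},{"claw":10,"dx":-20,"dy":-195,"dz":-170,"spin":0},{"claw":10,"dx":-45,"dy":-209,"dz":-170,"spin":0},{"claw":10,"dx":-75,"dy":-209,"dz":-170,"spin":0},{"claw":10,"dx":-105,"dy":-209,"dz":-170,"spin":0},{"claw":10,"dx":-125,"dy":-209,"dz":-170,"spin":0},{"claw":10,"dx":-135,"dy":-209,"dz":-170,"spin":0},{"claw":10,"dx":-135,"dy":-209,"dz":-170,"spin":0},{"claw":10,"dx":-135,"dy":-209,"dz":-170,"spin":0}]'
python3 - <<'E'
from h import *
a,s=cam("side");b,_=cam("scene");save(a,"s2.png")
A=a["frame"][120:320,280:520,::-1];B=b["frame"][80:280,300:540,::-1]
cv2.imwrite("pics/c2.png",cv2.resize(np.hstack([A,B]),(800,333)))
print(s["position"],s["ft_force"],s["grip_width"])
E
```

```text
time: 4.78
position: [0.5774, -0.29, 0.2058]
tool_rot: [0.002, -3.139, 0.0]
ft_force: [-0.7, -0.4, -2.0]
grip_width: 0.213
grip_force: 30.0
[ 0.57740434 -0.28998015  0.20583081] [-0.69779966 -0.39416576 -1.9625522 ] 0.2125003164814684
```

View pics/c2.png

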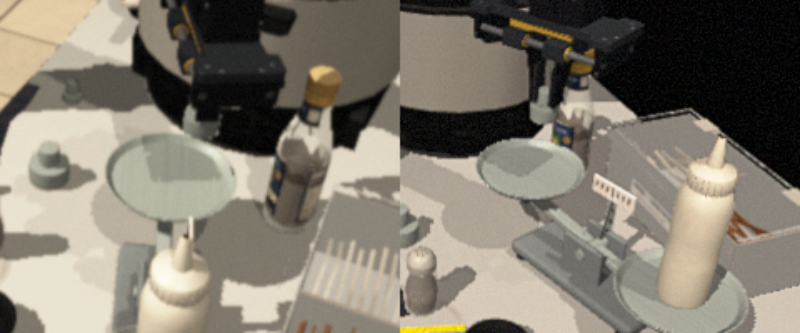

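The 200 g weight is held upright above the far half of the pan; it shows at about (200,125) in the left crop. Lowering it now.

```bash
python3 -m jog '[{"claw":10,"dx":0,"dy":0,"dz":30,"spin":0},{"claw":10,"dx":0,"dy":0,"dz":50,"spin":0},{"claw":10,"dx":0,"dy":0,"dz":58,"spin":0},{"claw":10,"dx":0,"dy":0,"dz":62,"spin":0},{"claw":10,"dx":0,"dy":0,"dz":64,"spin":0},{"claw":10,"dx":0,"dy":0,"dz":66,"spin":0},{"claw":10,"dx":0,"dy":0,"dz":68,"spin":0},{"claw":10,"dx":0,"dy":0,"dz":68,"spin":0},{"claw":10,"dx":0,"dy":0,"dz":68,"spin":0}]'
python3 - <<'E'
from h import *
a,s=cam("side");W=cloud(a)
m=(np.hypot(W[...,0]-.553,W[...,1]+.29)<.055)&(W[...,2]<.112)&(W[...,2]>.08)&(W[...,0]<.55);print("pan floor",np.median(W[m][:,2]),s["position"],s["ft_force"])
E
```

```text
time: 5.63
position: [0.5788, -0.2899, 0.1392]
tool_rot: [-0.002, 3.141, -0.0]
ft_force: [0.9, -0.5, -1.4]
grip_width: 0.214
grip_force: 30.0
pan floor 0.10215950019762038 [ 0.57879203 -0.28991784  0.13921954] [ 0.92580458 -0.45699876 -1.38776466]
```

```bash
python3 -m jog '[{"claw":10,"dx":0,"dy":0,"dz":1,"spin":0},{"claw":10,"dx":0,"dy":0,"dz":2,"spin":0},{"claw":10,"dx":0,"dy":0,"dz":2,"spin":0},{"claw":22,"dx":0,"dy":0,"dz":2,"spin":0},{"claw":24,"dx":0,"dy":0,"dz":2,"spin":0},{"claw":45,"dx":0,"dy":0,"dz":2,"spin":0},{"claw":45,"dx":0,"dy":0,"dz":2,"spin":0},{"claw":45,"dx":0,"dy":0,"dz":2,"spin":0},{"claw":45,"dx":0,"dy":0,"dz":2,"spin":0},{"claw":45,"dx":0,"dy":0,"dz":-20,"spin":0},{"claw":45,"dx":0,"dy":0,"dz":-60,"spin":0},{"claw":45,"dx":20,"dy":0,"dz":-70,"spin":0},{"claw":45,"dx":50,"dy":0,"dz":-70,"spin":0},{"claw":45,"dx":80,"dy":0,"dz":-70,"spin":0},{"claw":45,"dx":105,"dy":0,"dz":-70,"spin":0},{"claw":45,"dx":105,"dy":0,"dz":-70,"spin":0},{"claw":45,"dx":105,"dy":0,"dz":-70,"spin":0}]'
python3 - <<'E'
from h import *
a,s=cam("side");print(*top(a,(.578,-.29)));b,_=cam("scene");print(*top(b,(.578,-.29)))
d,s=cam("wrist");save(d,"w3.png");print(*top(d,(.578,-.29)));print(s["position"])
A=a["frame"][120:320,280:520,::-1]
cv2.imwrite("pics/c3.png",np.hstack([cv2.resize(A,(400,333)),cv2.resize(d["frame"][...,::-1],(400,333))]))
E
```

```text
time: 7.1
position: [0.4727, -0.29, 0.209]
tool_rot: [0.0, 3.139, 0.003]
ft_force: [0.5, -0.1, 1.3]
grip_width: 0.519
grip_force: 0.0
top z 0.1404 centre [ 0.5784 -0.2911  0.1403] circ [ 0.5786 -0.2905] 0.0107 n 84 px (np.float64(398.4), np.float64(210.2))
top z 0.1423 centre [ 0.5764 -0.2913  0.1417] circ [ 0.5773 -0.29  ] 0.01 n 47 px (np.float64(385.1), np.float64(162.3))
top z 0.1382 centre [ 0.5708 -0.2889  0.1381] circ [ 0.5759 -0.289 ] 0.0095 n 106 px (np.float64(322.1), np.float64(309.6))
[ 0.47462139 -0.28936382  0.20885491]
```

View pics/c3.png

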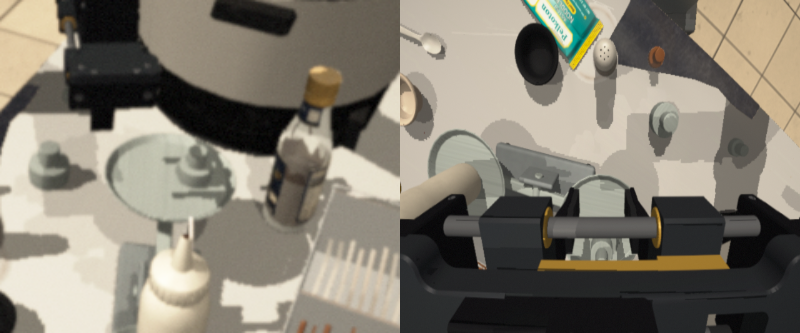

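The 200 g weight stands upright in the far half of the pan, at (195,165) in the left crop, and the beam is still on its stop. Next is the 100 g weight, at about (0.4735, -0.013).

```bash
python3 -m jog '[{"claw":45,"dx":0,"dy":40,"dz":0,"spin":0},{"claw":45,"dx":0,"dy":80,"dz":0,"spin":0},{"claw":45,"dx":0,"dy":120,"dz":0,"spin":0},{"claw":45,"dx":0,"dy":160,"dz":0,"spin":0},{"claw":45,"dx":0,"dy":200,"dz":0,"spin":0},{"claw":45,"dx":0,"dy":240,"dz":0,"spin":0},{"claw":45,"dx":0,"dy":265,"dz":20,"spin":0},{"claw":45,"dx":0,"dy":277,"dz":50,"spin":0},{"claw":45,"dx":0,"dy":277,"dz":80,"spin":0},{"claw":45,"dx":0,"dy":277,"dz":100,"spin":0},{"claw":45,"dx":0,"dy":277,"dz":105,"spin":0},{"claw":45,"dx":0,"dy":277,"dz":105,"spin":0},{"claw":45,"dx":0,"dy":277,"dz":105,"spin":0}]'
python3 - <<'E'
from h import *
d,s=cam("wrist");save(d,"w4.png");print(s["position"],s["ft_force"]);W=cloud(d)
m=(np.hypot(W[...,0]-.4735,W[...,1]+.0125)<.018)&(W[...,2]>.012)&(W[...,2]<.04)
print(m.sum());q=W[m];t=q[q[:,2]>np.percentile(q[:,2],97)-.005] if len(q) else q;print(t.mean(0),cv2.minEnclosingCircle(t[:,:2].astype(np.float32)))
E
```

```text
time: 8.33
position: [0.4741, -0.013, 0.1043]
tool_rot: [-0.002, 3.141, -0.001]
ft_force: [-0.3, -0.6, -0.9]
grip_width: 0.514
grip_force: 0.0
[ 0.47412207 -0.01300899  0.10427989] [-0.33579575 -0.55059544 -0.8943328 ]
666
[ 0.47342745 -0.01172226  0.03039808] ((0.4739062786102295, -0.0117476312443614), 0.009072956629097462)
```

Close-up depth puts the knob at (0.4735, -0.012), so I shift +1 in y, go down 74 mm and grip.

```bash
python3 -m jog '[{"claw":45,"dx":0,"dy":1,"dz":30,"spin":0},{"claw":45,"dx":0,"dy":1,"dz":55,"spin":0},{"claw":45,"dx":0,"dy":1,"dz":68,"spin":0},{"claw":45,"dx":0,"dy":1,"dz":74,"spin":0},{"claw":45,"dx":0,"dy":1,"dz":74,"spin":0},{"claw":45,"dx":0,"dy":1,"dz":74,"spin":0},{"claw":8,"dx":0,"dy":1,"dz":74,"spin":0},{"claw":8,"dx":0,"dy":1,"dz":74,"spin":0},{"claw":8,"dx":0,"dy":1,"dz":74,"spin":0},{"claw":8,"dx":0,"dy":1,"dz":74,"spin":0},{"claw":8,"dx":0,"dy":1,"dz":74,"spin":0},{"claw":8,"dx":0,"dy":1,"dz":74,"spin":0}]' 25
```

```text
time: 9.38
position: [0.4733, -0.0118, 0.0298]
tool_rot: [-0.002, 3.141, 0.0]
ft_force: [-0.4, -0.4, 1.9]
grip_width: 0.195
grip_force: 25.0
```

```bash
python3 -m jog '[{"claw":8,"dx":0,"dy":0,"dz":-20,"spin":0},{"claw":8,"dx":0,"dy":0,"dz":-60,"spin":0},{"claw":8,"dx":0,"dy":0,"dz":-100,"spin":0},{"claw":8,"dx":0,"dy":0,"dz":-135,"spin":0},{"claw":8,"dx":0,"dy":-25,"dz":-160,"spin":0},{"claw":8,"dx":0,"dy":-65,"dz":-165,"spin":0},{"claw":8,"dx":0,"dy":-105,"dz":-165,"spin":0},{"claw":8,"dx":0,"dy":-145,"dz":-165,"spin":0},{"claw":8,"dx":0,"dy":-185,"dz":-165,"spin":0},{"claw":8,"dx":0,"dy":-225,"dz":-165,"spin":0},{"claw":8,"dx":-10,"dy":-255,"dz":-165,"spin":0},{"claw":8,"dx":-35,"dy":-272,"dz":-165,"spin":0},{"claw":8,"dx":-52,"dy":-278,"dz":-165,"spin":0},{"claw":8,"dx":-52,"dy":-278,"dz":-165,"spin":0},{"claw":8,"dx":-52,"dy":-278,"dz":-145,"spin":0},{"claw":8,"dx":-52,"dy":-278,"dz":-125,"spin":0},{"claw":8,"dx":-52,"dy":-278,"dz":-112,"spin":0},{"claw":8,"dx":-52,"dy":-278,"dz":-106,"spin":0},{"claw":8,"dx":-52,"dy":-278,"dz":-106,"spin":0},{"claw":8,"dx":-52,"dy":-278,"dz":-106,"spin":0}]'
python3 - <<'E'
from h import *
a,s=cam("side");b,_=cam("scene");print(s["position"],s["ft_force"],s["grip_width"]);print(*top(b,(.578,-.29),.012))
A=a["frame"][120:320,280:520,::-1];B=b["frame"][80:280,300:540,::-1]
cv2.imwrite("pics/c4.png",cv2.resize(np.hstack([A,B]),(800,333)))
E
```

```text
time: 11.05
position: [0.5255, -0.2896, 0.1359]
tool_rot: [-0.003, 3.141, 0.0]
ft_force: [0.2, 0.1, -1.9]
grip_width: 0.193
grip_force: 25.0
[ 0.52551734 -0.28964037  0.13591304] [ 0.17134951  0.13783643 -1.90317763] 0.1928252344976968
top z 0.1425 centre [ 0.5759 -0.2935  0.1421] circ [ 0.5766 -0.2917] 0.0083 n 27 px (np.float64(385.9), np.float64(162.6))
```

View pics/c4.png

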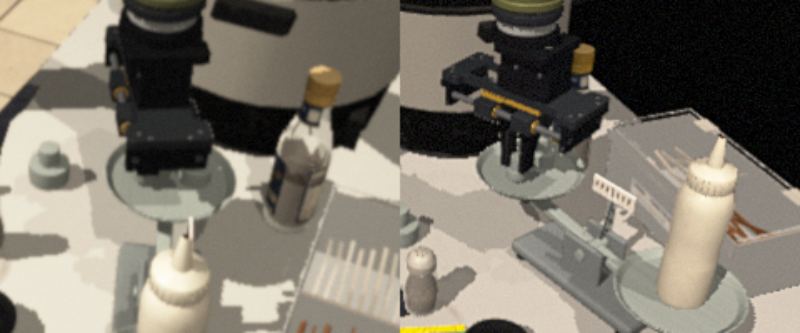

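The 100 g weight is held over the near half of the pan and the 200 g still stands. I lower it gently until the pan nears level, then release and rise.

```bash
python3 -m jog '[{"claw":8,"dx":0,"dy":0,"dz":2,"spin":0},{"claw":8,"dx":0,"dy":0,"dz":4,"spin":0},{"claw":8,"dx":0,"dy":0,"dz":6,"spin":0},{"claw":8,"dx":0,"dy":0,"dz":8,"spin":0},{"claw":8,"dx":0,"dy":0,"dz":10,"spin":0},{"claw":8,"dx":0,"dy":0,"dz":12,"spin":0},{"claw":8,"dx":0,"dy":0,"dz":14,"spin":0},{"claw":8,"dx":0,"dy":0,"dz":16,"spin":0},{"claw":8,"dx":0,"dy":0,"dz":18,"spin":0},{"claw":8,"dx":0,"dy":0,"dz":18,"spin":0},{"claw":8,"dx":0,"dy":0,"dz":18,"spin":0},{"claw":18,"dx":0,"dy":0,"dz":18,"spin":0},{"claw":20,"dx":0,"dy":0,"dz":18,"spin":0},{"claw":22,"dx":0,"dy":0,"dz":18,"spin":0},{"claw":45,"dx":0,"dy":0,"dz":18,"spin":0},{"claw":45,"dx":0,"dy":0,"dz":18,"spin":0},{"claw":45,"dx":0,"dy":0,"dz":18,"spin":0},{"claw":45,"dx":0,"dy":0,"dz":18,"spin":0}]' && python3 -m jog '[{"claw":45,"dx":0,"dy":0,"dz":-10,"spin":0},{"claw":45,"dx":0,"dy":0,"dz":-40,"spin":0},{"claw":45,"dx":0,"dy":0,"dz":-80,"spin":0},{"claw":45,"dx":0,"dy":0,"dz":-120,"spin":0},{"claw":45,"dx":40,"dy":0,"dz":-130,"spin":0},{"claw":45,"dx":70,"dy":0,"dz":-130,"spin":0},{"claw":45,"dx":70,"dy":0,"dz":-130,"spin":0},{"claw":45,"dx":70,"dy":0,"dz":-130,"spin":0},{"claw":45,"dx":70,"dy":0,"dz":-130,"spin":0},{"claw":45,"dx":70,"dy":0,"dz":-130,"spin":0},{"claw":45,"dx":70,"dy":0,"dz":-130,"spin":0},{"claw":45,"dx":70,"dy":0,"dz":-130,"spin":0},{"claw":45,"dx":70,"dy":0,"dz":-130,"spin":0},{"claw":45,"dx":70,"dy":0,"dz":-130,"spin":0},{"claw":45,"dx":70,"dy":0,"dz":-130,"spin":0},{"claw":45,"dx":70,"dy":0,"dz":-130,"spin":0}]'
python3 - <<'E'
from h import *
for i in range(2):
  a,s=cam("side");b,_=cam("scene");print(s["position"],s["ft_force"])
  for e in(a,b):
    W=cloud(e)
    for c in((.578,-.29),(.526,-.29)): print(*top(e,c,.016))
    m=(np.hypot(W[...,0]-.553,W[...,1]+.29)<.055)&(W[...,2]<.11)&(W[...,2]>.06);print("floor p20",np.percentile(W[m][:,2],20))
A=a["frame"][120:320,280:520,::-1];B=b["frame"][80:280,300:540,::-1]
cv2.imwrite("pics/c5.png",cv2.resize(np.hstack([A,B]),(800,333)))
E
```

```text
time: 12.65
position: [0.5255, -0.2898, 0.1176]
tool_rot: [-0.002, 3.141, 0.0]
ft_force: [0.5, -0.3, -0.5]
grip_width: 0.463
grip_force: 0.0
time: 13.98
position: [0.4555, -0.2899, 0.2474]
tool_rot: [0.002, -3.141, 0.0]
ft_force: [0.5, 0.8, 0.5]
grip_width: 0.516
grip_force: 0.0
[ 0.45549266 -0.2899302   0.24744123] [0.51008836 0.82259938 0.50205352]
top z 0.1243 centre [ 0.5782 -0.291   0.1241] circ [ 0.5792 -0.2906] 0.0122 n 79 px (np.float64(397.1), np.float64(217.2))
top z 0.1158 centre [ 0.5254 -0.2912  0.1157] circ [ 0.5269 -0.2906] 0.0097 n 69 px (np.float64(366.7), np.float64(221.9))
floor p20 0.0849617695634699
top z 0.1256 centre [ 0.5766 -0.2902  0.1256] circ [ 0.5771 -0.2895] 0.0111 n 45 px (np.float64(384.2), np.float64(168.6))
top z 0.1176 centre [ 0.5239 -0.2914  0.1171] circ [ 0.5255 -0.2902] 0.0087 n 42 px (np.float64(369.5), np.float64(182.4))
floor p20 0.0865722818780255
[ 0.45546536 -0.28992216  0.24750502] [0.08936869 0.41800502 0.80554924]
top z 0.1240 centre [ 0.5783 -0.2907  0.1238] circ [ 0.5792 -0.289 ] 0.0109 n 79 px (np.float64(397.2), np.float64(217.2))
top z 0.1159 centre [ 0.5252 -0.2911  0.1158] circ [ 0.5266 -0.2897] 0.0104 n 67 px (np.float64(366.6), np.float64(221.8))
floor p20 0.08498817145226348
top z 0.1259 centre [ 0.5764 -0.2904  0.1256] circ [ 0.578  -0.2897] 0.0106 n 48 px (np.float64(384.2), np.float64(168.7))
top z 0.1176 centre [ 0.5237 -0.2917  0.1174] circ [ 0.524  -0.2909] 0.0093 n 41 px (np.float64(369.5), np.float64(182.3))
floor p20 0.08659177726845735
```

View pics/c5.png

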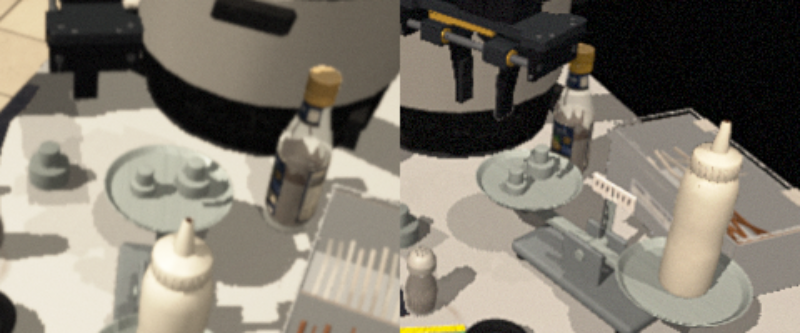

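Both weights stand upright in the pan, at (145,180) and (195,175) in the left crop. The pan floor is at 85 mm, which is level, and nothing moves between readings. Handing in.

```bash
python3 -c "
from bench import *
print(close_job())"
```

```text
the job is handed in; nothing more can be done
None
```

The job is handed in: the 100 g and 200 g weights stand upright side by side in the pan, with the beam level and the gripper clear at about 14 s of the 61 s allowed; the hand-in gave no verdict.

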